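# Loosen the clamp with the unknown thread

## Task

Two look-alike sample stages are clamped by black wing knobs, and one of them has a reverse thread. Free the orange sample: find out by trying which way the knob on its stage gives, and turn it that way all the way to its loose stop. Leave the knob with the white sample tight, and leave the orange sample where it lies.

Things in the scene. Friction and masses are not known exactly. Their poses are not given: they have to be found in the camera images.
- sample_orange: Orange disc, 38 mm across and 10 mm thick, lying in the jaws of one of the two stages; origin at the centre of its underside, 50 mm above the table. The other stage holds a white disc of the same size.
- knob_a_grip (a point): Clamp knob A: black wing grip 46 long, 14 wide, 30 mm high on a round hub, on an aluminium stage (130 x 180, top 50 mm up). Point: on the vertical turning axis, 92 mm above the table, 11 mm below the wing's top, 19 mm above its underside. x along the wing, y across, z up; turns with the knob. White dot at the +x end. Stage's sample: 86 mm from the axis towards start -y, between jaws 9 mm high.
- knob_b_grip (a point): Clamp knob B: black wing grip 46 long, 14 wide, 30 mm high on a round hub, on an aluminium stage (130 x 180, top 50 mm up). Point: on the vertical turning axis, 92 mm above the table, 11 mm below the wing's top, 19 mm above its underside. x along the wing, y across, z up; turns with the knob. White dot at the +x end. Stage's sample: 86 mm from the axis towards start -y, between jaws 9 mm high.
- knob_a (a joint): Turn of knob A, rad, from above: anticlockwise is positive. Starts at 0, tight on its stop. Turns only away from tight, 0.9 rad (52 degrees) to the loose stop, at constant height, and stays where left. One of the two knobs loosens anticlockwise, the other clockwise; unmarked. The right way takes under 0.1 N m; the wrong way does not move. Loosening backs the sliding jaw off the sample by 8 mm.
- knob_b (a joint): Turn of knob B, rad, from above: anticlockwise is positive. Starts at 0, tight on its stop. Turns only away from tight, 0.9 rad (52 degrees) to the loose stop, at constant height, and stays where left. One of the two knobs loosens anticlockwise, the other clockwise; unmarked. The right way takes under 0.1 N m; the wrong way does not move. Loosening backs the sliding jaw off the sample by 8 mm.
Mind the look-alikes: they are no part of the job. Leave any green look-alike of the sample_orange alone.

How it is judged:
By the outcome, as a careful person would: the job done as asked, in the order asked, and still so for the second after the job is handed in, with the robot touching nothing.
It also fails if it takes over 29 s, if anything falls off the work surface, if the arm or the gripper's body presses on something with over 40 N, if the wrist force passes 120 N, or if a joint passes its speed limit or range.

## Robot

A 7-joint arm with a two-finger parallel gripper is mounted at the origin on the work surface. World frame = base frame: x ahead of the robot, y to its left, z up, the work surface at z = 0. Lengths are in m, angles in rad, forces in N, time in s.
With the tool pointing down it reaches from about 0.425 to 0.925 m from the base axis. Payload 6.8 kg.
Tool frame: the origin (TCP) lies midway between the tips of the shut fingers; the grasp point (between the pads) lies 19 mm behind it; z points along the fingers, y is the line along which they close (so a half turn about z gives the same grasp; the last joint's range is limited). The gripper opens to 85 mm and grips with 20 to 120 N. Pads are 22 mm wide; open, the fingers measure 114 mm over their backs; the gripper's body (76 mm by 85 mm) begins 54 mm behind the grasp point. The pads swing forward as they close: fully open they stand 13 mm farther back than shut.
Start: joints at [-1.274, 0.477, 0.022, 1.555, -0.011, 1.109, -0.083], TCP at [0.266, 0.62, 0.231] pointing down, gripper open.
Joint ranges: [-2.96, 2.96], [-0.34, 2.1], [-1.41, 1.46], [0.24, 2.44], [-1.37, 4.51], [0.17, 1.92], [-2.96, 2.96]. Speed limits (rad/s): [2.39, 2.39, 3.14, 3.14, 3.14, 3.14, 3.14].

## Interface

Orientations are given as a rotation vector (axis times angle).
In Python, from bench import get_obs, grab_frame, camera_params, r gives the robot as it stands.
- The arm moves only by the shell command python3 -m jog 'ROWS' [FORCE]. ROWS is JSON, a list of rows, each an object of numbers: "rx", "ry", "rz": the turn, a rotation vector about the world's x, y, z scaled (see below); "x", "y", "z": the shift along the world's x, y, z scaled (see below); "jaw": the opening, from -1 (shut) to 1 (fully open). In form: [{"rx": .., "ry": .., "rz": .., "x": .., "y": .., "z": .., "jaw": ..}, ...]. A call has 1 to 8 rows; each row shifts and turns the commanded pose from where the row before left it; what a row does not reach is not made up. The controller multiplies each number of a shift by 60 mm and each number of a turn by 10 degrees. A row lasts 1/8 s, in which the tool goes at most 62.5 mm and 10.7 degrees, less where a joint would pass 70% of its speed; a pose out of reach is approached as far as the arm can. A call with a number of a shift or a turn outside -1 to 1 is refused whole. A call with a gripper value outside its range is refused whole. The fingers move at their own pace and stop on an object; FORCE is the grip in N (left out, the last holds). Time passes only in rows, so rows that do not move let the fingers close. It gives the time, the measured TCP pose, the force, the opening and the grip force at its end, in the units of the state.
- get_obs(): the state, without advancing time (a new reading comes with each control period).
- grab_frame(name): name is "side" or "top" or "wrist"; returns the picture (400x640x3 uint8, red, green, blue); there is no depth.
- camera_params(name): a dict with "fx", "fy", "cx", "cy" (pixels), "R" (3x3) and "t" (3): a world point X has camera coordinates R X + t. Camera axes: x right, y down, z forward; pixel columns grow to the right and rows downward; lengths in m; the calibration is good to about 2 mm. A picture is of the moment at which its call begins: read the wrist's pose just before it. camera_params takes no time and is no camera call; for the wrist camera it gives the pose at the moment of the call.
- r.hand_in(): hands the job in; it is judged then, once.
The state is a dict: "clock": time; "joints": joint angles; "qvel": joint speeds; "tau": joint torques, N m; "tcp_pos": TCP position; "orientation": TCP orientation; "contact_force": force on the tool from outside, world axes, zero at the start; "moment": the same for the moment, N m; "grip_width": finger opening in m; "gripper_force": force on a finger pad.
Only numpy, scipy, OpenCV 4.12 (cv2) and the standard library are available. Lean on these libraries where they do the work, as an engineer would, in place of code of your own. Each camera call takes 0.05 s, during which the arm holds its last target. There are 200 camera calls.

## Working session

There is one attempt and no reset: what is moved stays moved. The work goes in short steps, Python scripts to look and compute and a shell command to move; the robot and the scene stay as the last step left them, time stands still between calls to the robot, and variables do not carry over. Pictures are saved under pics/ and viewed, at most 10 in all, crops included, and the job is handed in when it is done.

```bash
mkdir -p pics
python3 - <<'E'
from bench import *
import cv2
for n in("top","side"):
    cv2.imwrite(f"pics/{n}0.png",grab_frame(n)[:,:,::-1])
o=get_obs();print({k:o[k] for k in("clock","tcp_pos","orientation","grip_width")})
print(camera_params("top"))
E
```

```text
{'clock': 0.1, 'tcp_pos': array([0.26563951, 0.61997041, 0.23045196]), 'orientation': array([-6.31477871e-01, -3.07725980e+00,  2.48996587e-03]), 'grip_width': 0.08508608195227588}
{'fx': 372.2213772891625, 'fy': 372.2213772891625, 'cx': 318.0218920425992, 'cy': 198.37747723749644, 'R': array([[-0.02108791, -0.99853984, -0.04973417],
       [-0.9877527 ,  0.0285006 , -0.15340245],
       [ 0.15459591,  0.04589012, -0.98691145]]), 't': array([0.03612673, 0.52836449, 0.64864029])}
```

View pics/top0.png

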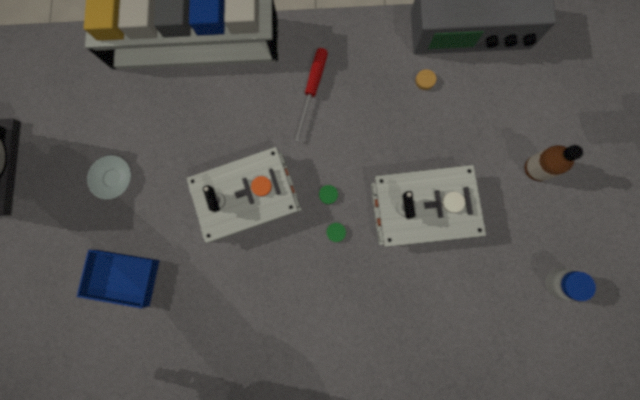

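View pics/side0.png

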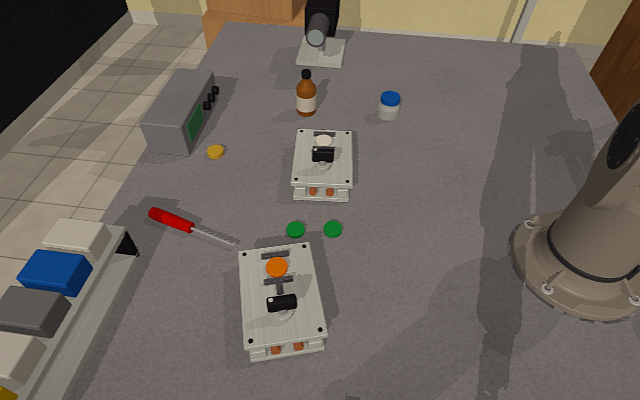

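Top view: the orange disc is in the left stage at (261,186) with its knob at about (211,198). The white disc is in the right stage at (455,202) with its knob at (408,205). The loose yellow disc at (426,79) and the green ones at (328,194) and (336,232) are distractors. The left stage fits the description, and I'll confirm it in a crop.

Run:
```python
import cv2
a=cv2.imread("pics/top0.png")[140:250,175:305]
cv2.imwrite("pics/c1.png",cv2.resize(a,None,fx=5,fy=5,interpolation=cv2.INTER_CUBIC))
b=cv2.imread("pics/side0.png")[235:365,225:335]
cv2.imwrite("pics/c2.png",cv2.resize(b,None,fx=4,fy=4,interpolation=cv2.INTER_CUBIC))
```

```text
(no output)
```

View pics/c1.png

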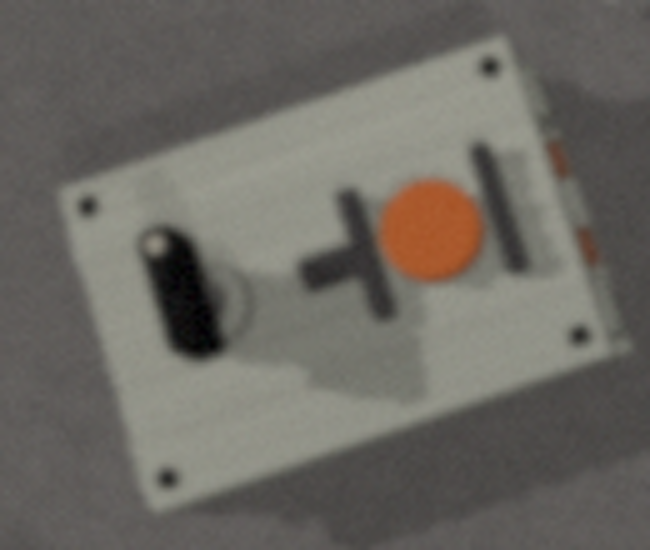

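View pics/c2.png

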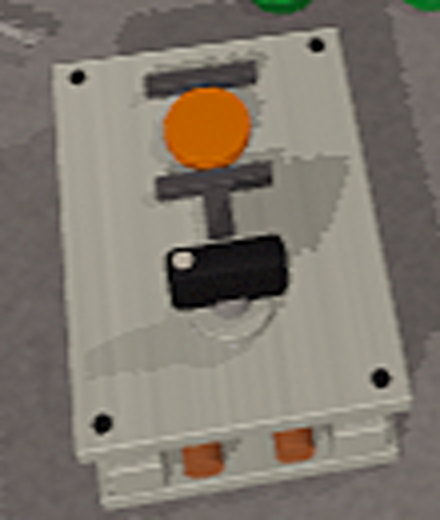

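Confirmed: the orange disc at crop (432,230) sits in the jaws of the left stage, and its knob wing runs from (155,232) to about (203,352), with the white dot at the upper-left end.

```bash
cat > h.py <<'E'
from bench import *
import numpy as np, cv2
def px(cam,u,v,z):
    p=camera_params(cam);R=p["R"];t=p["t"]
    d=R.T@np.array([(u-p["cx"])/p["fx"],(v-p["cy"])/p["fy"],1]);c=-R.T@t
    return c+d*(z-c[2])/d[2]
E
python3 - <<'E'
from h import *
np.set_printoptions(precision=4,suppress=True)
T=lambda u,v,z:px("top",175+(u-2)/5,140+(v-2)/5,z)
S=lambda u,v,z:px("side",225+(u-1.5)/4,235+(v-1.5)/4,z)
for n,F,d,sc,w in(("top",T,(432,230),[(88,206),(489,67),(579,335),(168,478)],[(155,243)]),
 ("side",S,(207,126),[(102,423),(78,77),(317,45),(381,378)],[(182,260)])):
    D=F(*d,.06);c=[F(*q,.05) for q in sc]
    print(n,"disc",D,"screws",*c)
    if n=="top": ax=(c[0]-c[1])+(c[3]-c[2])
    else: ax=(c[0]-c[1])+(c[3]-c[2])
    ax/=np.linalg.norm(ax);print("ydir",ax,np.degrees(np.arctan2(ax[1],ax[0])),"axis",D+.086*ax,"centre",sum(c)/4,"dot",F(*w[0],.103))
from scipy.spatial.transform import Rotation as Ro
print(Ro.from_rotvec(get_obs()["orientation"]).as_matrix())
E
```

```text
top disc [0.5529 0.1259 0.06  ] screws [0.568  0.2583 0.05  ] [0.6166 0.1065 0.05  ] [0.514  0.0735 0.05  ] [0.4654 0.2253 0.05  ]
ydir [-0.3049  0.9524  0.    ] 107.752452056189 axis [0.5267 0.2078 0.06  ] centre [0.541  0.1659 0.05  ] dot [0.5428 0.2134 0.103 ]
side disc [0.5523 0.1259 0.06  ] screws [0.5675 0.2556 0.05  ] [0.6162 0.1031 0.05  ] [0.5132 0.0703 0.05  ] [0.4644 0.2226 0.05  ]
ydir [-0.3045  0.9525  0.    ] 107.72823370348749 axis [0.5261 0.2079 0.06  ] centre [0.5403 0.1629 0.05  ] dot [0.5421 0.2108 0.103 ]
[[-0.9192  0.3938 -0.0005]
 [ 0.3938  0.9192 -0.0015]
 [-0.0001 -0.0016 -1.    ]]
```

```bash
python3 -m jog '[{"x":0.52,"y":-0.82,"rz":0.51},{"x":0.52,"y":-0.82,"rz":0.51},{"x":0.52,"y":-0.82,"rz":0.51},{"x":0.52,"y":-0.82,"rz":0.51},{"x":0.52,"y":-0.82,"rz":0.51},{"x":0.52,"y":-0.82,"rz":0.51},{"x":0.52,"y":-0.82,"rz":0.51},{"x":0.52,"y":-0.82,"rz":0.51}]' 30
python3 -m jog '[{"x":0.19,"y":-0.31},{"z":-0.5},{}]'
python3 - <<'E'
from h import *
from scipy.spatial.transform import Rotation as Ro
f=grab_frame("wrist")
o=get_obs();M=Ro.from_rotvec(o["orientation"]).as_matrix();print(o["clock"],o["tcp_pos"],np.degrees(np.arctan2(M[1,1],M[0,1])),M[:,2],o["joints"])
cv2.imwrite("pics/w1.png",f[:,:,::-1])
p=camera_params("wrist")
for q in[(.5264,.2075,.103),(.5525,.126,.06)]:
    c=p["R"]@np.array(q)+p["t"];print(p["fx"]*c[0]/c[2]+p["cx"],p["fy"]*c[1]/c[2]+p["cy"])
E
```

```text
0.15 [0.26570996 0.62002664 0.23056751] 66.80353018152938 [-4.29061411e-04 -1.28654805e-03 -9.99999080e-01] [-1.27404458  0.47760139  0.0223512   1.55619487 -0.01148149  1.1092809
 -0.08312526]
98.74992751811979 501.14308103399037
81.68908806792552 491.8272877444756validation failed for argument at $[0]...
validation failed for argument at $[0]...
```

View pics/w1.png

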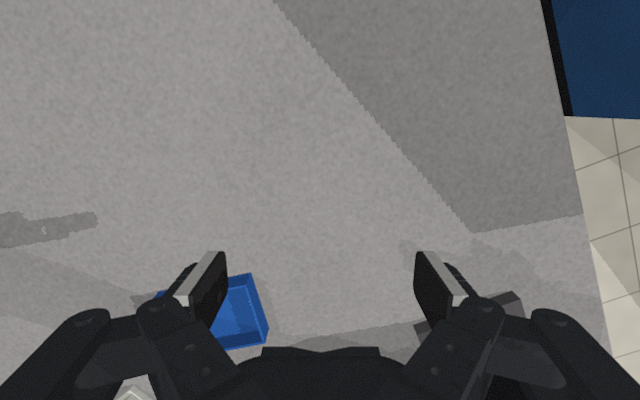

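The arm didn't move: the rows need every key. The wrist picture shows only the bench and the blue bin at the start pose.

```bash
python3 -m jog '[{"rx":0,"ry":0,"rz":0.51,"x":0.52,"y":-0.82,"z":0,"jaw":1},{"rx":0,"ry":0,"rz":0.51,"x":0.52,"y":-0.82,"z":0,"jaw":1},{"rx":0,"ry":0,"rz":0.51,"x":0.52,"y":-0.82,"z":0,"jaw":1},{"rx":0,"ry":0,"rz":0.51,"x":0.52,"y":-0.82,"z":0,"jaw":1},{"rx":0,"ry":0,"rz":0.51,"x":0.52,"y":-0.82,"z":0,"jaw":1},{"rx":0,"ry":0,"rz":0.51,"x":0.52,"y":-0.82,"z":0,"jaw":1},{"rx":0,"ry":0,"rz":0.51,"x":0.52,"y":-0.82,"z":0,"jaw":1},{"rx":0,"ry":0,"rz":0.51,"x":0.52,"y":-0.82,"z":0,"jaw":1}]' 30
python3 -m jog '[{"rx":0,"ry":0,"rz":0,"x":0.19,"y":-0.31,"z":0,"jaw":1},{"rx":0,"ry":0,"rz":0,"x":0,"y":0,"z":-0.5,"jaw":1},{"rx":0,"ry":0,"rz":0,"x":0,"y":0,"z":0,"jaw":1}]'
cat > st.py <<'E'
from h import *
from scipy.spatial.transform import Rotation as Ro
o=get_obs();M=Ro.from_rotvec(o["orientation"]).as_matrix();print(o["clock"],o["tcp_pos"],"yaw",np.degrees(np.arctan2(M[1,1],M[0,1])),M[:,2],o["joints"],"F",o["contact_force"],"M",o["moment"],o["grip_width"],o["gripper_force"])
E
python3 - <<'E'
import st
from h import *
f=grab_frame("wrist")
cv2.imwrite("pics/w2.png",f[:,:,::-1])
p=camera_params("wrist")
for q in[(.5264,.2075,.103),(.5525,.126,.06)]:
    c=p["R"]@np.array(q)+p["t"];print(p["fx"]*c[0]/c[2]+p["cx"],p["fy"]*c[1]/c[2]+p["cy"])
E
```

```text
clock: 1.15
tcp_pos: [0.5161, 0.2251, 0.2313]
orientation: [0.485, -3.104, -0.0]
contact_force: [0.0, 0.3, 0.2]
grip_width: 0.085
gripper_force: 0.0
clock: 1.52
tcp_pos: [0.5253, 0.2073, 0.1993]
orientation: [0.479, -3.1, 0.002]
contact_force: [0.5, 0.4, 1.1]
grip_width: 0.0856
gripper_force: 0.0
1.525 [0.52526563 0.20727305 0.19928971] yaw 107.58016274042103 [-0.00441704 -0.0022118  -0.9999878 ] [-0.53298072  0.33219174  0.05799902  1.85663498 -0.02318858  0.95835118
  1.41290575] F [0.46829604 0.4184968  1.0642063 ] M [-0.02176195  0.01324171 -0.00582164] 0.08555834012596626 0.0
318.6341996142466 199.51428836648628
226.44021331423613 186.5233688570904
```

View pics/w2.png

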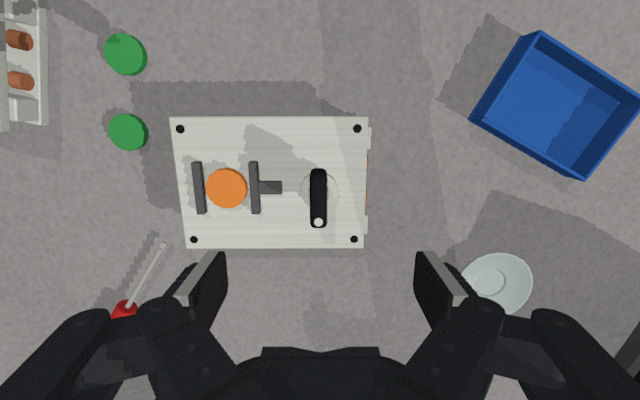

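The wing centre at (318,199) is exactly where I predicted it, and the closing axis runs across the wing. I'll descend and grip.

```bash
python3 -m jog '[{"rx":0,"ry":0,"rz":0,"x":0.02,"y":0,"z":-0.7,"jaw":1},{"rx":0,"ry":0,"rz":0,"x":0,"y":0,"z":-0.7,"jaw":1},{"rx":0,"ry":0,"rz":0,"x":0,"y":0,"z":-0.65,"jaw":1},{"rx":0,"ry":0,"rz":0,"x":0,"y":0,"z":0,"jaw":1}]' 30
python3 -m jog '[{"rx":0,"ry":0,"rz":0,"x":0,"y":0,"z":0,"jaw":-1},{"rx":0,"ry":0,"rz":0,"x":0,"y":0,"z":0,"jaw":-1},{"rx":0,"ry":0,"rz":0,"x":0,"y":0,"z":0,"jaw":-1},{"rx":0,"ry":0,"rz":0,"x":0,"y":0,"z":0,"jaw":-1},{"rx":0,"ry":0,"rz":0,"x":0,"y":0,"z":0,"jaw":-1},{"rx":0,"ry":0,"rz":0,"x":0,"y":0,"z":0,"jaw":-1}]' 30 
python3 st.py
```

```text
clock: 2.08
tcp_pos: [0.5263, 0.2082, 0.0768]
orientation: [0.482, -3.1, 0.002]
contact_force: [-0.5, 0.4, 0.5]
grip_width: 0.0857
gripper_force: 0.0
clock: 2.82
tcp_pos: [0.5291, 0.2068, 0.0794]
orientation: [-0.478, 3.104, -0.002]
contact_force: [0.3, -4.2, 7.6]
grip_width: 0.0131
gripper_force: 36.3
2.825 [0.52907829 0.2068241  0.07942163] yaw 107.52821305397794 [ 1.52848820e-03 -9.77607621e-04 -9.99998354e-01] [-0.52047759  0.49243727  0.04753776  1.94130261 -0.03214822  0.70767207
  1.4225537 ] F [ 0.32380815 -4.18251215  7.61658037] M [-0.83837314  0.14637102  0.09919224] 0.013115398340510351 36.3275333493948
```

Gripped. First I'll test a small anticlockwise turn.

```bash
python3 -m jog '[{"rx":0,"ry":0,"rz":0.4,"x":0,"y":0,"z":0,"jaw":-1},{"rx":0,"ry":0,"rz":0.4,"x":0,"y":0,"z":0,"jaw":-1},{"rx":0,"ry":0,"rz":0,"x":0,"y":0,"z":0,"jaw":-1},{"rx":0,"ry":0,"rz":0,"x":0,"y":0,"z":0,"jaw":-1}]'
python3 st.py
```

```text
clock: 3.32
tcp_pos: [0.5288, 0.2067, 0.0795]
orientation: [-0.683, 3.066, 0.0]
contact_force: [-2.5, -2.9, 9.0]
grip_width: 0.0135
gripper_force: 82.5
3.325 [0.52881271 0.20668156 0.07952629] yaw 115.12016371667642 [ 2.09298995e-04  3.30463331e-04 -9.99999923e-01] [-0.49213099  0.49196181  0.01254087  1.93943016 -0.00938949  0.70991674
  1.53526781] F [-2.52748095 -2.89767767  8.95177202] M [-0.67286203  0.45805406 -2.08461078] 0.013509255780791846 82.46981453150511
```

The moment is −2.1 N m and the pad force went up, so anticlockwise is blocked. I'll reverse to clockwise.

```bash
python3 -m jog '[{"rx":0,"ry":0,"rz":-0.6,"x":0,"y":0,"z":0,"jaw":-1},{"rx":0,"ry":0,"rz":-0.6,"x":0,"y":0,"z":0,"jaw":-1},{"rx":0,"ry":0,"rz":-0.6,"x":0,"y":0,"z":0,"jaw":-1},{"rx":0,"ry":0,"rz":0,"x":0,"y":0,"z":0,"jaw":-1},{"rx":0,"ry":0,"rz":0,"x":0,"y":0,"z":0,"jaw":-1}]' 30
python3 st.py
```

```text
clock: 3.95
tcp_pos: [0.529, 0.2064, 0.0794]
orientation: [-0.205, 3.134, -0.002]
contact_force: [-1.1, -5.3, 7.4]
grip_width: 0.0135
gripper_force: 36.6
3.95 [0.52895727 0.20644357 0.07937221] yaw 97.50056395611672 [ 0.00116968 -0.00145757 -0.99999825] [-0.55513896  0.49339998  0.09247575  1.94401205 -0.06459054  0.70661888
  1.27720344] F [-1.13756659 -5.28649557  7.40956846] M [-1.00630733  0.16831999 -0.05354771] 0.01352681164772779 36.64181347936392
```

Clockwise turns freely (0.05 N m). I'll continue to the stop.

```bash
python3 -m jog '[{"rx":0,"ry":0,"rz":-0.7,"x":0,"y":0,"z":0,"jaw":-1},{"rx":0,"ry":0,"rz":-0.7,"x":0,"y":0,"z":0,"jaw":-1},{"rx":0,"ry":0,"rz":-0.7,"x":0,"y":0,"z":0,"jaw":-1},{"rx":0,"ry":0,"rz":-0.7,"x":0,"y":0,"z":0,"jaw":-1},{"rx":0,"ry":0,"rz":-0.7,"x":0,"y":0,"z":0,"jaw":-1},{"rx":0,"ry":0,"rz":-0.5,"x":0,"y":0,"z":0,"jaw":-1},{"rx":0,"ry":0,"rz":0,"x":0,"y":0,"z":0,"jaw":-1},{"rx":0,"ry":0,"rz":0,"x":0,"y":0,"z":0,"jaw":-1}]' 
python3 st.py
python3 -m jog '[{"rx":0,"ry":0,"rz":-0.4,"x":0,"y":0,"z":0,"jaw":-1},{"rx":0,"ry":0,"rz":-0.3,"x":0,"y":0,"z":0,"jaw":-1},{"rx":0,"ry":0,"rz":0,"x":0,"y":0,"z":0,"jaw":-1},{"rx":0,"ry":0,"rz":0,"x":0,"y":0,"z":0,"jaw":-1}]' 
python3 st.py
```

```text
clock: 4.95
tcp_pos: [0.5288, 0.2056, 0.0794]
orientation: [0.88, 3.015, -0.003]
contact_force: [-1.6, -6.7, 8.4]
grip_width: 0.0133
gripper_force: 36.9
4.95 [0.52880459 0.20558021 0.07938119] yaw 57.46771697760047 [ 6.89002920e-04 -2.12744133e-03 -9.99997500e-01] [-0.69404111  0.50521233  0.27381263  1.9543049  -0.1991488   0.70815166
  0.70211803] F [-1.63876542 -6.66129155  8.39333936] M [-1.50179067  0.22242047 -0.01632607] 0.013285680728398364 36.90162766724825
clock: 5.45
tcp_pos: [0.529, 0.2054, 0.0794]
orientation: [1.053, 2.957, -0.005]
contact_force: [-1.5, -9.2, 11.0]
grip_width: 0.0134
gripper_force: 67.1
5.45 [0.52895238 0.2054468  0.07944038] yaw 50.80748976356903 [ 0.00133439 -0.00353468 -0.99999286] [-0.7185252   0.50870317  0.30524831  1.95576633 -0.2207671   0.70946155
  0.60549148] F [-1.53350569 -9.1916863  10.97117151] M [-1.88083319  0.112221    1.78294409] 0.013382410582323753 67.0883400645107
```

The stop is reached (+1.8 N m at 51°, past the nominal 56°). I'll relax the twist slightly, open and retreat.

```bash
python3 -m jog '[{"rx":0,"ry":0,"rz":0.3,"x":0,"y":0,"z":0,"jaw":-1},{"rx":0,"ry":0,"rz":0,"x":0,"y":0,"z":0,"jaw":1},{"rx":0,"ry":0,"rz":0,"x":0,"y":0,"z":0,"jaw":1},{"rx":0,"ry":0,"rz":0,"x":0,"y":0,"z":0,"jaw":1},{"rx":0,"ry":0,"rz":0,"x":0,"y":0,"z":0,"jaw":1},{"rx":0,"ry":0,"rz":0,"x":0,"y":0,"z":0,"jaw":1},{"rx":0,"ry":0,"rz":0,"x":0,"y":0,"z":0,"jaw":1}]'
python3 -m jog '[{"rx":0,"ry":0,"rz":0,"x":0,"y":0,"z":0.4,"jaw":1},{"rx":0,"ry":0,"rz":0,"x":0,"y":0,"z":0.8,"jaw":1},{"rx":0,"ry":0,"rz":0,"x":0,"y":0,"z":0.8,"jaw":1},{"rx":0,"ry":0,"rz":0,"x":0,"y":0,"z":0,"jaw":1},{"rx":0,"ry":0,"rz":0,"x":0,"y":0,"z":0,"jaw":1}]'
python3 - <<'E'
import st
from h import *
cv2.imwrite("pics/w3.png",grab_frame("wrist")[:,:,::-1])
E
```

```text
clock: 6.32
tcp_pos: [0.528, 0.2083, 0.0783]
orientation: [-0.981, -2.984, 0.0]
contact_force: [0.6, -0.1, -0.1]
grip_width: 0.0854
gripper_force: 0.0
clock: 6.95
tcp_pos: [0.5276, 0.2082, 0.1979]
orientation: [-0.981, -2.984, 0.0]
contact_force: [-0.0, -0.1, -0.5]
grip_width: 0.0854
gripper_force: 0.0
6.95 [0.52761673 0.20823532 0.19794683] yaw 53.61463532569082 [-4.62443001e-04  6.29468105e-05 -9.99999891e-01] [-0.76157949  0.34596112  0.34611884  1.87094703 -0.14232256  0.94894559
  0.5845807 ] F [-0.00303831 -0.13894765 -0.46689863] M [ 0.01966292  0.00659609 -0.0072422 ] 0.08541767771727761 0.0
```

View pics/w3.png

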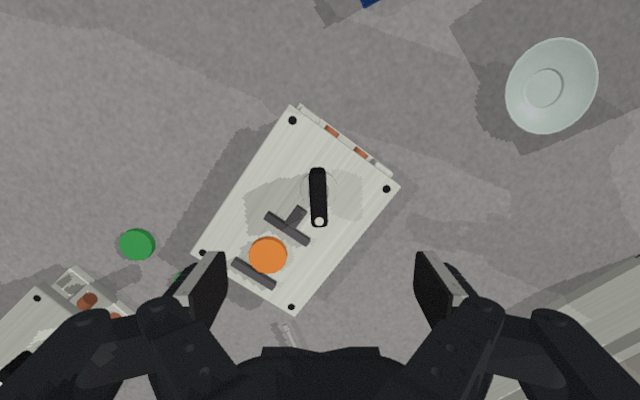

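The jaw has backed off, the disc at (267,255) hasn't moved, and the wing at (318,197) has turned. I'll check its angle numerically.

Run:
```python
from h import *
f=cv2.imread("pics/w3.png")
m=(f.max(2)<45).astype(np.uint8);m[:160]=0;m[235:]=0;m[:,:300]=0;m[:,340:]=0
n,l,s,c=cv2.connectedComponentsWithStats(m);i=1+s[1:,4].argmax()
cn=cv2.findContours((l==i).astype(np.uint8),0,1)[0][0];print(s[i],c[i],cv2.minAreaRect(cn))
x=f[200:235,305:335].astype(int).min(2);w=np.argwhere((x>130))
A=px("wrist",319.5,221.5,.103);print("dot",A,np.degrees(np.arctan2(A[1]-.2075,A[0]-.5264)))
vx,vy,x0,y0=cv2.fitLine(np.argwhere(l==i)[:,::-1].astype(np.float32),2,0,.01,.01).ravel()
P=px("wrist",x0+20*vx,y0+20*vy,.1);Q=px("wrist",x0-20*vx,y0-20*vy,.1);d=P-Q;print("wing deg",np.degrees(np.arctan2(d[1],d[0])))
print("disc",px("wrist",267.5,254.5,.06))
```

```text
[309 168  18  59 849] [317.62661955 194.67255595] ((317.6048583984375, 197.01646423339844), (58.36602020263672, 16.360803604125977), 87.61405944824219)
dot [0.54086489 0.19748906 0.103     ] -34.686549776256406
wing deg -33.940355177056595
disc [0.55131552 0.12640751 0.06      ]
```

The wing turned from 17.7° to −33.9°, which is 51.6°, the full 0.9 rad. The disc hasn't moved and the robot is clear.

```bash
python3 -c "
from bench import r
print(r.hand_in())"
```

```text
the job is handed in; nothing more can be done
None
```

I freed the orange sample: its knob only gave clockwise, and I turned it the full 52° to the loose stop. The orange disc stayed within measuring error (about 1.5 mm), I never touched the white sample's knob, and I handed the job in at about 7 s on the robot's clock.

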